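# Release the palm brake and slide the part carriage to the red weld stop

## Robot

A 6-joint arm with a two-finger parallel gripper is mounted at the origin on the work surface. World frame = base frame: x ahead of the robot, y to its left, z up, the work surface at z = 0. Lengths are in m, angles in rad, forces in N, time in s.
With the tool pointing down it reaches from about 0.35 to 1 m from the base axis. Payload 7.1 kg.
Tool frame: the origin (TCP) lies midway between the tips of the shut fingers; the grasp point (between the pads) lies 19 mm behind it; z points along the fingers, y is the direction in which the jaws open and shut (so a half turn about z gives the same grasp; the last joint's range is limited). The gripper opens to 85 mm and grips with 20 to 120 N. Pads are 22 mm wide; open, the fingers measure 114 mm over their backs; the gripper's body (76 mm by 85 mm) begins 54 mm behind the grasp point. The pads swing forward as they close: fully open they stand 13 mm farther back than shut.
Start: joints at [-1.244, 0.423, 1.63, -0, 1.089, -0.019], TCP at [0.212, -0.588, 0.231] pointing down, gripper open.
Joint ranges: [-3, 3], [-0.9, 2.11], [0.09, 2.58], [-1.31, 4.45], [0.11, 2.69], [-2.54, 2.54]. Speed limits (rad/s): [2.39, 2.39, 3.01, 3.14, 3.14, 3.14].

## Interface

Orientations are given as a unit quaternion [w, x, y, z].
In Python, from workcell import ctrl, imaging gives the robot as it stands. Calls block until the motion is done:
- ctrl.reach(position, orientation): joint-space move of the TCP to a pose.
- ctrl.move_linear(position, vel=0.15, ori=None, until_force=None): straight line of the TCP; ori=None keeps the orientation; vel is the mean speed in m/s. With until_force (N) it stops when the force on the tool has changed by that much, and returns True; else False.
- ctrl.movej(angles): joint-space move.
- ctrl.release() and ctrl.grab(squeeze=None): open the fingers fully, or close them until they stop; squeeze is the grip in N (None keeps the last).
- ctrl.sleep(seconds).
- ctrl.inverse_kinematics(position, orientation): joint angles nearest the present ones, or None.
- ctrl.state(): the state.
- imaging.read_camera(name): name is "scene" or "top" or "wrist"; returns a dict with "frame" (384x512x3 uint8, blue, green, red), "vertical_fov" (degrees; the focal length in pixels is half the picture's height over the tangent of half this angle, whatever the lens; pixels are square), "cx", "cy" (the principal point, pixels), "dist" ([k1, k2, p1, p2, k3] as OpenCV has them; the pictures are not rectified), "R" (3x3) and "t" (3): a world point X has camera coordinates R X + t. Camera axes: x right, y down, z forward; pixel columns grow to the right and rows downward; lengths in m; the calibration is good to about 2 mm. A picture is of the moment at which its call begins. There is no depth.
A pose or a line that the arm cannot do raises ctrl.MotionError and nothing moves.
- ctrl.sign_off(): hands the job in, once; it reports no verdict.
The state is a dict: "clock": time; "joints": joint angles; "joint_vel": joint speeds; "joint_torque": joint torques, N m; "tcp_pos": TCP position; "tool_rot": TCP orientation; "force": force on the tool from outside, world axes, zero at the start; "wrist_torque": the same for the moment, N m; "finger_gap": finger opening in m.
Only numpy, scipy, OpenCV 4.12 (cv2) and the standard library are available. Lean on these libraries where they do the work, as an engineer would, in place of code of your own. Each camera call takes 0.05 s, during which the arm holds its last target. There are 200 camera calls.

## Task

The carriage with the copper part has to go to its weld position. With the fingertips press down the blue pad in the middle of the carriage to free its brake and, keeping it pressed, push the carriage along the rail until it touches the red stop; then let the pad come up again so that the brake holds the carriage there. Never drag the carriage with the brake on, do not touch the copper part on it, and leave the hammer, the steel bush and the loose copper blank where they are.

Things in the scene. Friction and masses are not known exactly. Their poses are not given: they have to be found in the camera images.
- rail: Straight aluminium T-slot rail, fixed to the bench, 80 mm wide, 40 mm high, 512 mm long; origin at the centre of its underside, y axis along the rail, x axis across it (away from the robot), z up. Its yaw differs from start to start by up to 17 degrees.
- carriage (a joint): Position of the carriage along the rail, m: 0 at the rail's middle, growing along the rail's y axis. Freed, it slides with about 1 N; with the brake on the brake grips hard: dragging it takes 10 to 20 N.
- carriage_mid (a point): Middle of the carriage's aluminium base plate, on the rail's centre line, 47 mm above the bench. The plate is 104 mm long along the rail, 90 mm across and 14 mm thick (top 54 mm above the bench). On it two aluminium cheeks cross the rail, their upright inner faces 28 mm either side of this point along the rail, tops 74 mm above the bench, outer faces sloping down; the 56 mm wide well between them holds the blue pad and is open across the rail.
- pad_top (a point): Centre of the top face of the blue palm pad in the middle of the carriage, 68 mm above the bench at rest; moves down with the pad. The pad is 54 mm along the rail and 84 mm across, 6 mm lower than the cheeks either side of it.
- brake_pad (a joint): How far the pad is pressed down, m: 0 at rest (brake on), 0.006 at its bottom stop. It begins to yield at about 5 N and bottoms at about 8 N. The brake is off from about 0.0012 on; 0.003 to 0.004 is a safe press; let go, the spring lifts the pad and the brake grips at once.
- stop_red: Red stop block clamped on top of the rail, near one or the other end of it: 80 mm across the rail, 24 mm along it, 30 mm high, fixed; origin at the centre of its underside, 40 mm above the bench, on the rail's centre line. A 6 mm long steel bumper sticks out of each face along the rail, so when the carriage touches the stop, the middle of the carriage is 70 mm from this origin.
- stop_plain: The other stop block, same shape but dark steel, at the other end of the rail; origin as for the red one. Not wanted.
- part: Copper nozzle part bolted on the carriage's nest, 90 mm beyond the carriage's middle (along the rail's x axis): 44 mm across at its foot, 36 mm high, top 100 mm above the bench; origin at the centre of its underside. Must not be touched.
- bush_mid (a point): Centre of a loose upright steel bush, 42 mm across, 32 mm high, on the bench on the robot's side of the rail. Leave alone.
- blank_mid (a point): Centre of a loose upright copper blank, 40 mm across at the foot, 42 mm high, on the bench on the robot's side of the rail. Leave alone.
- hammer: Hammer, 260 mm long, lying on the bench beyond the rail; origin half-way along it at bench height, x axis towards the head. Leave alone.

How it is judged:
On the way, in this order (a step that is already met when the one before it is completed fails the run):
1. the pad is pressed down at least 1.2 mm, which frees the brake, while the carriage still stands within 10 mm of where it started (value of joint brake_pad above 0.0012 m and distance of carriage_mid from where it was at the start of the episode below 0.01 m), for 0.1 s.
2. the carriage has come within 2 mm of touching the red stop, the pad still pressed at least 1 mm (horizontal distance between carriage_mid and stop_red below 0.072 m and value of joint brake_pad above 0.001 m), for 0.1 s.
At the end, for the whole second after the job is handed in: The carriage stands still against the red stop (gap under 2 mm), the blue pad is up again so that the brake holds (less than 0.8 mm down), and the bush, the blank and the hammer are within 15 mm of where they were (horizontal distance between carriage_mid and stop_red below 0.072 m and value of joint brake_pad below 0.0008 m and velocity of joint carriage between -0.005 and 0.005 m/s and distance of each of bush_mid, blank_mid, hammer from where it was at the start of the episode below 0.015 m); the robot touches nothing.
It fails at once if the carriage is dragged with its brake on (moving faster than 15 mm/s with the pad less than 0.5 mm down) (value of joint brake_pad below 0.0005 m and (velocity of joint carriage above 0.015 m/s or velocity of joint carriage below -0.015 m/s)).
It fails at once if the copper part on the carriage is touched (over 1 N) (contact force between any of the fingers, the arm and part above 1 N).
It fails at once if the bush, the loose blank or the hammer is moved by more than 15 mm or lifted (distance of any of bush_mid, blank_mid, hammer from where it was at the start of the episode above 0.015 m).
It also fails if it takes over 38 s, if anything falls off the work surface, if the arm or the gripper's body presses on something with over 40 N, if the wrist force passes 120 N, or if a joint passes its speed limit or range.

## Working session

There is one attempt and no reset: what is moved stays moved. The work goes in short steps, each a Python script; the robot and the scene stay as the last script left them, time stands still between calls to the robot, and variables do not carry over. Pictures are saved under pics/ and viewed, about 8 in all and at most 12, crops included, and the job is handed in when it is done.

```bash
mkdir -p pics; ls; cat > h.py <<'E'
import numpy as np, cv2
from workcell import ctrl, imaging
def shot(n,f):
    c=imaging.read_camera(n); cv2.imwrite('pics/'+f,c['frame']); np.save('pics/'+f+'.npy',c,allow_pickle=True); return c
def K(c):
    f=c['frame'].shape[0]/2/np.tan(np.radians(c['vertical_fov'])/2)
    return np.array([[f,0,c['cx']],[0,f,c['cy']],[0,0,1]])
def ray(c,px,z):
    u=cv2.undistortPoints(np.array(px,float).reshape(-1,1,2),K(c),np.array(c['dist'])).reshape(-1,2)
    R=np.array(c['R']);t=np.array(c['t']);o=-R.T@t
    d=np.c_[u,np.ones(len(u))]@R
    return o+d*((z-o[2])/d[:,2])[:,None]
def proj(c,X):
    return cv2.projectPoints(np.array(X,float).reshape(-1,3),cv2.Rodrigues(np.array(c['R']))[0],np.array(c['t'],float),K(c),np.array(c['dist']))[0].reshape(-1,2)
E
python3 - <<'E'
from h import *
a=shot('top','top1.png');b=shot('scene','scene1.png')
print(ctrl.state())
for c in(a,b): print(-np.array(c['R']).T@np.array(c['t']),c['vertical_fov'])
E
```

```text
pics
{'clock': 0.1, 'joints': array([-1.24400372e+00,  4.23771647e-01,  1.63059658e+00, -1.48843896e-05,
        1.08860954e+00, -1.89838039e-02]), 'joint_vel': array([-6.91466045e-05, -2.43584896e-03, -1.96787363e-03, -3.96983380e-04,
       -5.93971922e-04, -6.71187450e-04]), 'joint_torque': array([-4.18104501e-04, -5.58422971e+01, -2.82444352e+01, -3.82623784e-05,
        2.99723150e-03,  2.63892886e-06]), 'tcp_pos': array([ 0.21170283, -0.58753479,  0.23062559]), 'tool_rot': array([-6.83361746e-04,  9.85091192e-01,  1.72031576e-01, -1.12680823e-04]), 'force': array([0.47546852, 0.35452912, 0.2311937 ]), 'wrist_torque': array([-0.00361312,  0.03062329,  0.01796515]), 'finger_gap': 0.08549145315232039}
[0.51853525 0.00477302 0.71089093] 56.87240495449268
[ 0.9385675  -0.47800779  0.62236776] 43.96311360710579
```

View pics/top1.png

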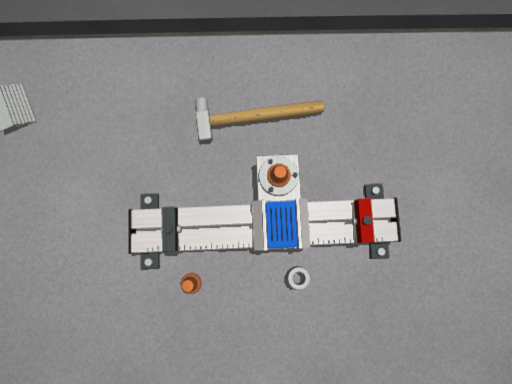

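View pics/scene1.png

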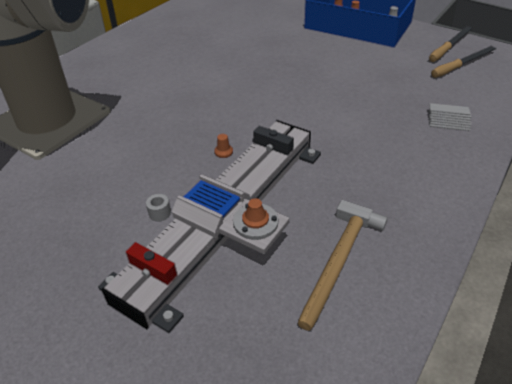

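The top view shows the blue pad at about (282,224), the red stop at (366,220) towards -y, the plain stop at (170,230), the part at (279,175), the bush at (299,279) and the blank at (190,284). Next I'll measure these by colour.

```bash
cat > fit.py <<'E'
from h import *
from scipy.optimize import least_squares
cs=[np.load(f'pics/{n}.npy',allow_pickle=True).item() for n in('top1.png','scene1.png')]
def mask(c,col):
    b,g,r=[c['frame'][...,i].astype(int) for i in range(3)]
    m=((b>90)&(r<60)&(b>g+50)) if col=='b' else ((r>80)&(g<25)&(b<25))
    n,l,s,_=cv2.connectedComponentsWithStats(m.astype(np.uint8))
    def ok(i): # skip blue bin
        return not(col=='b' and s[i][1]<60)
    i=max([i for i in range(1,n) if ok(i)],key=lambda i:s[i][4]); return l==i
for c in cs:
  for col,z in(('b',.068),('r',.07)):
    m=mask(c,col); p=np.argwhere(m)[:,::-1].astype(np.float32)
    w=ray(c,p,z)[:,:2]
    r=cv2.minAreaRect((w*1000).astype(np.float32)); print(col,len(p),p.mean(0),r)
E
python3 fit.py
```

```text
b 1134 [281.1896  224.32187] ((540.9488525390625, -49.25884246826172), (81.45115661621094, 52.662689208984375), 1.5296772718429565)
r 389 [364.9409  220.78406] ((544.7879638671875, -201.15379333496094), (76.09647369384766, 21.37971305847168), 1.38136625289917)
b 789 [212.35995 197.08998] ((540.623046875, -46.78899383544922), (83.44377136230469, 48.11638259887695), 1.0316013097763062)
r 482 [150.26556 259.02905] ((544.638916015625, -203.94595336914062), (77.69872283935547, 22.19361114501953), 1.3686378002166748)
```

Both cameras agree: pad centre is about (0.541,-0.048), the red stop about (0.5447,-0.2025), and rail yaw about 1.4°, so the travel is about 84 mm towards -y. I'll shut the fingers, go above the pad (12 mm towards the leading cheek) and take a wrist look.

```bash
cat >> h.py <<'E'
from scipy.spatial.transform import Rotation as Ro
pad=np.array([.5408,-.048]); stop=np.array([.5447,-.2025])
d=(stop-pad)/np.linalg.norm(stop-pad)   # travel direction
def ori(s):
    y=s*np.array([-d[1],d[0],0]); z=np.array([0,0,-1.]); x=np.cross(y,z)
    q=Ro.from_matrix(np.c_[x,y,z]).as_quat(); return q[[3,0,1,2]]
E
python3 - <<'E'
from h import *
ctrl.grab()
p=pad+.012*d
best=[]
for s in(1,-1):
    q=ctrl.inverse_kinematics([*p,.15],ori(s)); print(s,q)
    if q is not None: best.append((np.abs(np.array(q)-ctrl.state()['joints']).max(),s))
s=min(best)[1]; open('s','w').write(str(s))
ctrl.reach([*p,.16],ori(s))
st=ctrl.state(); print(st['clock'],st['tcp_pos'],st['force'],st['finger_gap'])
c=shot('wrist','w1.png'); print(proj(c,[[*pad,.068],[*(pad+.028*d),.074],[*st['tcp_pos']]]))
E
```

```text
1 [-1.32286461e-01  4.17853032e-01  1.86675033e+00 -4.44089210e-16
  8.56989288e-01 -1.57523820e-01]
-1 None
3.1083 [ 0.54121799 -0.06077864  0.1601067 ] [-0.06265349  0.35594916  0.27945988] -9.709174367211801e-05
[[256.9241258  185.07528896]
 [256.94543123 221.42203165]
 [256.90893634 249.85418623]]
```

View pics/w1.png

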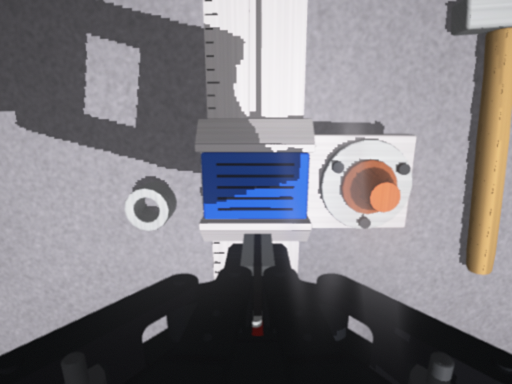

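The wrist image shows the pad at columns 202–309 and rows 152–220, centred at (256,186). My estimate predicted (257,185), within about 1 mm. The leading cheek's inner face is at row 220, also as predicted. Next step is to press.

```bash
python3 - <<'E'
from h import *
p=pad+.010*d
ctrl.move_linear([*p,.082],vel=.1)
f0=ctrl.state()['force']
hit=ctrl.move_linear([*p,.0655],vel=.015,until_force=3)
st=ctrl.state(); print(hit,st['clock'],st['tcp_pos'],st['force']-f0)
if hit:
    zt=min(st['tcp_pos'][2],.0685)
    ctrl.move_linear([*st['tcp_pos'][:2],zt-.0037],vel=.015)
ctrl.sleep(.3)
st=ctrl.state(); print(st['clock'],st['tcp_pos'],st['force']-f0)
E
```

```text
True 5.0 [ 0.54096034 -0.05796694  0.06710765] [-0.86381261  0.18692574  4.83466643]
5.675 [ 0.54099456 -0.05797965  0.06384187] [-2.3788774  -0.66216947  7.08298406]
```

```bash
python3 - <<'E'
from h import *
st=ctrl.state(); p0=st['tcp_pos']; z=p0[2]
def go(s,v,f):
    h=ctrl.move_linear([*(p0[:2]+s*d),z],vel=v,until_force=f); st=ctrl.state()
    print(h,st['clock'],st['tcp_pos'],(st['tcp_pos']-p0)[:2]@d,st['force']); return h
if not go(.072,.04,8):
    go(.105,.012,6)
ctrl.sleep(.3); print(ctrl.state()['force'])
shot('top','top2.png'); shot('wrist','w2.png')
import cv2
t=cv2.imread('pics/top2.png')[150:280,230:430]; w=cv2.imread('pics/w2.png')
cv2.imwrite('pics/c2.png',np.hstack([cv2.resize(t,(400,260)),cv2.resize(w,(347,260))]))
E
```

```text
False 7.625 [ 0.54267694 -0.13011728  0.06423998] 0.07215710948617707 [-1.8200552  -0.36646912  7.06167214]
True 9.0083 [ 0.54323883 -0.14388882  0.0643586 ] 0.0859384471733505 [-1.22405586  0.22316983  6.90652452]
[-0.57487777  0.0168618   6.8061618 ]
```

View pics/c2.png

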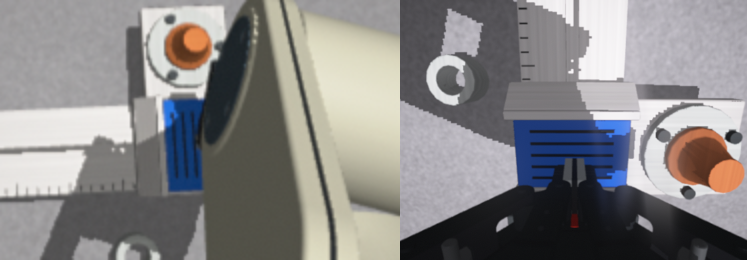

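The pictures show the carriage has moved with the pad still pressed, but the arm hides the stop. The force spike came at 85.9 mm (84.5 expected), yet the lateral force is now about zero. I'll keep pushing gently for a sustained contact.

```bash
python3 - <<'E'
from h import *
p0=ctrl.state()['tcp_pos']; z=p0[2]
for i in range(1,15):
    h=ctrl.move_linear([*(p0[:2]+i*.001*d),z-.0003],vel=.01); st=ctrl.state()
    f=st['force']; print(i,round(st['clock'],2),((st['tcp_pos']-p0)[:2]@d*1000).round(2),st['tcp_pos'][2].round(4),f.round(2))
    if f[1]>6: break
shot('wrist','w3.png'); shot('scene','s3.png')
w=np.hstack([cv2.resize(cv2.imread(f'pics/{n}'),(400,300)) for n in('w3.png','s3.png')]); cv2.imwrite('pics/c3.png',w)
E
```

```text
1 9.68 0.6 0.0646 [-1.04  2.36  6.34]
2 9.93 1.39 0.0645 [-2.28  4.41  5.98]
3 10.18 2.34 0.0646 [-1.08  3.96  5.39]
4 10.43 3.33 0.0646 [-0.43  4.88  7.65]
5 10.68 4.35 0.0646 [0.64 4.27 6.39]
6 10.93 5.34 0.0646 [-0.29  4.23  6.16]
7 11.18 5.54 0.0646 [0.19 8.32 6.55]
```

View pics/c3.png

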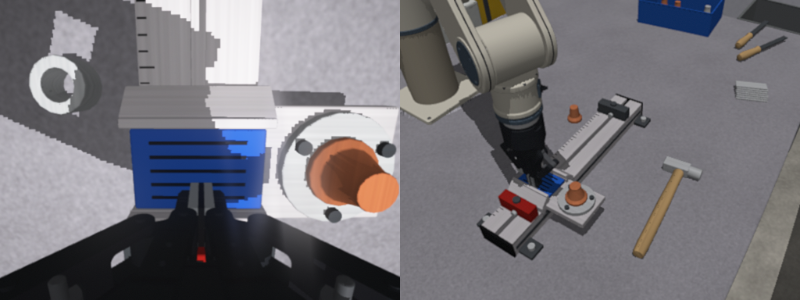

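The fingertips slid about 5 mm over the pad against roughly 4 N of friction, then reached the cheek, where the push rose to 8 N. The carriage is therefore resting on the red stop, and the scene view shows it there too, with the pad still down. I'll lift straight up and check.

```bash
python3 - <<'E'
from h import *
ctrl.sleep(.2)
st=ctrl.state(); p=st['tcp_pos']; print(p,st['force'])
ctrl.move_linear([*p[:2],p[2]+.02],vel=.02)
ctrl.move_linear([*p[:2],.2],vel=.15)
q=ctrl.state()['joints'].copy(); q[0]+=.9; ctrl.movej(q)
st=ctrl.state(); print(st['clock'],st['tcp_pos'],st['force'])
shot('top','top1.png.f.png'); shot('scene','s4.png')
src=open('fit.py').read().replace("'top1.png','scene1.png'","'top1.png.f.png','s4.png'"); exec(src)
t=cv2.imread('pics/top1.png.f.png')
cv2.imwrite('pics/c4.png',np.hstack([cv2.resize(t[150:300,180:420],(480,300)),cv2.resize(cv2.imread('pics/s4.png')[150:350,80:320],(320,267+33))]))
E
```

```text
[ 0.5435106  -0.14938276  0.06454324] [0.78696328 8.4784201  6.91707174]
15.3583 [0.45479009 0.33180086 0.19910816] [ 0.7177517  -0.29843696  0.43111709]
b 1112 [327.54495 222.25   ] ((542.85009765625, -133.1708526611328), (81.50537872314453, 52.12152862548828), 1.3965373039245605)
r 377 [365.0796  221.04509] ((544.0260620117188, -201.17214965820312), (77.6207504272461, 21.37971305847168), 1.3813661336898804)
b 1000 [180.718 228.618] ((542.0549926757812, -130.94261169433594), (84.85162353515625, 49.59644317626953), 1.1133579015731812)
r 433 [150.22633 259.07852] ((544.9270629882812, -204.14447021484375), (77.23650360107422, 22.14522361755371), 1.279257893562317)
```

View pics/c4.png

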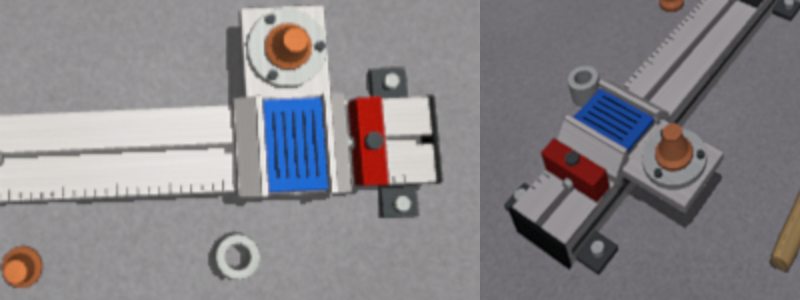

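The carriage sits against the red stop. The pad-to-stop distance measures 68 mm (top camera) and 73 mm (scene camera), mean 70.6 against 70 nominal. The bush, blank and hammer look unmoved and the arm is clear.

```bash
python3 -c "
from h import *
ctrl.sign_off(); print(ctrl.state()['clock'])"
```

```text
the job is handed in; nothing more can be done
the job is handed in; nothing more can be done
```

The carriage is against the red stop with the pad released, and I handed the job in at about 15.4 s of the 38 s allowed. No verdict is reported.

**What I did:** I pressed the pad with the shut fingertips, about 3–4 mm down at roughly 7 N. I then pushed the carriage about 85 mm to the red stop. At the end the fingertips slid about 5 mm over the pad to the cheek, and the push there rose to 8.5 N with the carriage no longer moving. I lifted straight up and swung the arm clear.

**Last checks:**
- **Gap at the stop:** the two cameras disagree on the carriage-to-stop distance, 68 mm from the top camera and 73 mm from the scene camera. The mean of about 70.6 mm fits the 70 mm contact distance, but the pictures alone cannot prove a gap under 2 mm. The firm push against the stop is the stronger evidence.
- **Pad up:** I did not measure the pad height directly. The fingers were clear and the wrist force was close to zero.
- **Other objects:** by eye, the bush and blank had not moved. Only part of the hammer was in the last picture, though it looked unmoved in the full view just before the lift. The path stayed clear of the copper part.

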